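Load the box sealer and push its carrier slide home

TASK

Set the small kraft gift box flat in the nest of the box sealer's carrier slide and let go of it, then push the slide into the machine until it is fully home, with its push plate level with the front ends of the raised guide cheeks. The slide binds in its guides if pushed off-centre: push along its centre line and never force it. Leave the other things on the bench where they stand.

Things in the scene. Friction and masses are not known exactly. Their poses are not given: they have to be found in the camera images.
- sealer: Bench-top box sealer, fixed. Origin at bench level on its centre line; x: the way the slide goes in, z up. Dark steel bed 550 x 210 x 12 mm (x -190 to 360). Two low aluminium rails along it: x -190 to 50, inner faces y = +-76.5, tops z = 27. Raised cheeks stand on the rails' far ends: x 0 to 50, tops z = 45. A backstop (face at x = 260, 40 mm wide, 34 high) stops the slide's nose.
- sealer_mouth (a point): Point on the bed's top (12 mm above the bench), on the centre line, level with the front ends of the cheeks; axes as sealer. The slide is home when its push face is level with this in x. Beyond, x 140 to 270 mm, a white sealing head bridges the bed: 250 mm wide, underside 85, top 150 mm above the bench, on two posts (x 165 to 255, inner faces y = +-74) between which the nose passes.
- slide: Carrier slide: loose aluminium plate 260 x 130 x 10 mm, about 0.7 kg, lying on the bed; its rear 36 mm are 150 mm wide and run between the rails (1.5 mm play each side). Origin at its underside, below the centre of its push face; x to its nose (the way in), z up. Starts pulled out 130 to 165 mm. A push plate 6 mm thick, 150 mm wide stands across its rear, top 50 mm above the underside.
- slide_push (a point): Centre of the outer face of the push plate, 42 mm above the bench, polished; axes as slide; push along +x. On the centre line a few newtons move it up to the backstop. Pushed more than about 10 mm off the centre line the slide turns askew (up to 5 degrees), binds on the rails and its nose catches on a head post; force will not free it: draw it back and straighten it.
- slide_nest (a point): Centre of the nest floor, on the plate's top (22 mm above the bench), 170 mm from the push face along the slide's x. The nest is 132 mm (x) by 72 mm wide between grey plastic ribs 8 mm high, 6 mm thick: full ribs at both ends, short ones at the corners of the long sides, whose middles are open for the fingers.
- gift_box: Small closed kraft gift box with a window on top, 120 (x) x 60 (y) x 40 mm high, about 0.25 kg, rigid; origin at the centre of its underside, x along its length, z up. Starts on the bench to one side of the sealer. Either way round fits the nest, long side along the slide.
- tin: Bystander: round steel tin, 76 mm across, 55 mm high, on the other side of the sealer; origin at the centre of its underside.
- big_box: Bystander: larger, nearly square kraft box with a window, 125 x 105 x 60 mm; origin at the centre of its underside.
- jar: Bystander: glass jar with a steel cap, 68 mm across, 100 mm high; origin at the centre of its underside.

How it is judged:
On the way, in this order (a step that is already met when the one before it is completed fails the run):
1. the gift box sits flat in the nest and is released, while the slide is still well out (x of gift_box in the frame of slide_nest between -0.01 and 0.01 m and y of gift_box in the frame of slide_nest between -0.01 and 0.01 m and z of gift_box in the frame of slide_nest below 0.004 m and angle between gift_box's own z axis and vertical below 0.06 rad and contact force between the fingers and gift_box below 0.1 N and x of slide_push in the frame of sealer_mouth below -0.06 m), for 0.2 s.
2. the slide is fully home (x of slide_push in the frame of sealer_mouth above -0.005 m), for 0.2 s.
At the end, for the whole second after the job is handed in: The slide's push face is level with the front ends of the cheeks (no more than 5 mm short), the slide flat and straight in its guides, the gift box flat in the nest (within 10 mm of its centre each way), both at rest (x of slide_push in the frame of sealer_mouth above -0.005 m and angle between the x axis of slide and the x axis of sealer, either way round below 0.08 rad and angle between slide's own z axis and vertical below 0.03 rad and x of gift_box in the frame of slide_nest between -0.01 and 0.01 m and y of gift_box in the frame of slide_nest between -0.01 and 0.01 m and z of gift_box in the frame of slide_nest below 0.004 m and angle between gift_box's own z axis and vertical below 0.06 rad and linear speed of each of slide, gift_box below 0.01 m/s); the robot touches nothing.
It fails at once if the slide is forced: the fingers press on it with more than 45 N (contact force between the fingers and slide above 45 N).
It fails at once if the gift box is tipped over (angle between gift_box's own z axis and vertical above 0.6 rad).
It fails at once if the tin is moved by more than 30 mm (distance of tin from where it was at the start of the episode above 0.03 m).
It fails at once if the larger box is moved by more than 30 mm (distance of big_box from where it was at the start of the episode above 0.03 m).
It fails at once if the jar is moved by more than 30 mm (distance of jar from where it was at the start of the episode above 0.03 m).
It also fails if it takes over 59 s, if anything falls off the work surface, if the arm or the gripper's body presses on something with over 40 N, if the wrist force passes 120 N, or if a joint passes its speed limit or range.

ROBOT

A 6-joint arm with a two-finger parallel gripper is mounted at the origin on the work surface. World frame = base frame: x ahead of the robot, y to its left, z up, the work surface at z = 0. Lengths are in m, angles in rad, forces in N, time in s.
With the tool pointing down it reaches from about 0.4 to 0.825 m from the base axis. Payload 7 kg.
Tool frame: the origin (TCP) lies at the very end of the fingers, on their centre line; the grasp point (between the pads) lies arm.hold_point_z behind it (arm.hold_point_z is the distance from the TCP to the grasp point, in m); z points along the fingers, y is the line along which they close (so a half turn about z gives the same grasp; the last joint's range is limited). The gripper opens to 88 mm and grips with 3 to 60 N. Pads are 19 mm wide; open, the fingers measure 130 mm over their backs; the gripper's body (78 mm by 193 mm) begins 47 mm behind the grasp point.
Start: joints at [1.626, 0.359, 0.012, 0, -1.224, -0.288], TCP at [0.156, 0.657, 0.227] pointing down, gripper open.
Joint ranges: [-3.07, 3.07], [-1.43, 2.12], [-1.02, 1.25], [-3.03, 1.67], [-3.05, -0], [-3.03, 3.03]. Speed limits (rad/s): [2.39, 2.39, 3.01, 3.14, 3.14, 3.14].

INTERFACE

Orientations are given as [roll, pitch, yaw] about the fixed x, y, z axes, in that order (R = Rz(yaw) Ry(pitch) Rx(roll)).
In Python, from station import arm gives the robot as it stands.
- The arm moves only by the tool hand_motion, called after ">>>" as name([rows], argument=value, ...), one row to a line, values as JSON. Schema: {"type":"object","properties":{"steps":{"type":"array","items":{"type":"object","properties":{"aperture":{"type":"number"},"sx":{"type":"number"},"sy":{"type":"number"},"sz":{"type":"number"},"spin":{"type":"number"}},"additionalProperties":false,"required":["aperture"]},"minItems":1,"maxItems":20},"grip_n":{"type":"number"},"only":{"type":"string"},"quiet":{"type":"boolean"},"lines":{"type":"string"}},"required":["steps"],"additionalProperties":false}. steps is a list of rows, 1 to 20 of them, each an object with the fields aperture (the finger opening in m), sx, sy, sz (the shift in parts of the range, where 1.0 means 0.6 m), spin (a turn about the tool's z in fractions of the full range, 1 being 4 rad); a field left out counts as zero (the opening has to be given); each row is the pose to reach, as a shift and turn from the pose commanded when the call began, along the tool's axes at that moment; what a row does not reach only later rows make up. A row lasts 1/12 s, in which the tool goes at most 0.0417 m and 0.125 rad, less where a joint would pass 70% of its speed; a pose out of reach is approached as far as the arm can. The fingers move at their own pace and stop on an object; grip_n is the grip in N (left out, the last holds). Time passes only in rows, so rows that do not move let the fingers close. The tool returns the time, the measured TCP pose, the force, the opening and the grip force at its end. only (a regular expression) keeps the lines of the reply that match it, lines (a string "A,B") keeps lines A to B, and quiet returns only ok. Shift and turn numbers lie between -1 and 1, and a call with a number outside is refused. Input that does not fit is refused with a message, and nothing moves.
- arm.get_state(): the state, without advancing time (a new reading comes with each control period).
- arm.grab_frame(name): name is "side" or "top" or "wrist"; returns the picture (384x512x3 uint8, red, green, blue); there is no depth.
- arm.camera_params(name): a dict with "fx", "fy", "cx", "cy" (pixels), "D" ([k1, k2, p1, p2, k3] as OpenCV has them; the pictures are not rectified), "T" (4x4, takes a point from camera to world coordinates); the wrist camera has in their place "hand_eye" (4x4, takes a point from camera to tool coordinates, whose origin is the TCP and whose axes are the flange's). Camera axes: x right, y down, z forward; pixel columns grow to the right and rows downward; lengths in m; the calibration is good to about 2 mm. A picture is of the moment at which its call begins: read the wrist's pose just before it. camera_params takes no time and is no camera call.
- arm.job_done(): hands the job in; it is judged then, once.
The state is a dict: "t": time; "q": joint angles; "qd": joint speeds; "joint_efforts": joint torques, N m; "eef_pos": TCP position; "ee_rot": TCP orientation; "force": force on the tool from outside, world axes, zero at the start; "moment": the same for the moment, N m; "width": finger opening in m; "gripper_force": force on a finger pad.
Only numpy, scipy, OpenCV 4.12 (cv2) and the standard library are available. Lean on these libraries where they do the work, as an engineer would, in place of code of your own. Each camera call takes 0.05 s, during which the arm holds its last target. There are 200 camera calls.

## Working session

There is one attempt and no reset: what is moved stays moved. The work goes in short steps, Python scripts to look and compute and a tool call to move; the robot and the scene stay as the last step left them, time stands still between calls to the robot, and variables do not carry over. Pictures are saved under pics/ and viewed, at most 10 in all, crops included, and the job is handed in when it is done.

```bash
mkdir -p pics; ls; python3 - <<'E'
from station import arm
import cv2,numpy as np
print(arm.get_state()); print(arm.hold_point_z)
for n in("top","side"):
    f=arm.grab_frame(n); cv2.imwrite(f"pics/{n}0.png",f[:,:,::-1]); print(n,arm.camera_params(n))
print(arm.camera_params("wrist"))
E
```

```text
pics
station.py
{'t': 0.0, 'q': array([ 1.62607334e+00,  3.59394820e-01,  1.10742204e-02, -3.28857508e-04,
       -1.22409931e+00, -2.88097095e-01]), 'qd': array([ 0.00050118, -0.00014715,  0.00037763, -0.00057756, -0.00025064,
       -0.0015395 ]), 'joint_efforts': array([ 2.11029233e-03, -5.82720172e+01,  2.93057656e+01,  6.99679077e+00,
        7.02322679e-03, -1.52330790e-04]), 'eef_pos': array([0.1556602 , 0.65631414, 0.22562808]), 'ee_rot': array([ 3.13994814e+00, -1.64940666e-04, -2.32931938e-01]), 'force': array([-0.18438502,  0.85288156,  0.24598697]), 'moment': array([-0.03551397, -0.03792857,  0.02167843]), 'gripper_force': 0.0, 'width': 0.08753155304402858}
0.0188
top {'fx': 420.6790896268975, 'fy': 420.6790896268975, 'cx': 255.35968418595263, 'cy': 197.3096712343223, 'D': array([-0.03989976,  0.        ,  0.        ,  0.        ,  0.        ]), 'T': array([[-0.02331815, -0.98539301,  0.16869167,  0.34815536],
       [-0.99971735,  0.02220133, -0.00850383, -0.00593322],
       [ 0.00463444, -0.16884228, -0.98563219,  1.17738582],
       [ 0.        ,  0.        ,
[... 297 characters left out ...]
72, -0.66015219,  0.57897432, -0.73218525],
       [ 0.0044443 , -0.66118172, -0.75021263,  1.04773831],
       [ 0.        ,  0.        ,  0.        ,  1.        ]])}
{'fx': 316.8292902621172, 'fy': 316.8292902621172, 'cx': 257.2079026550172, 'cy': 189.366780179626, 'D': array([-0.02964581,  0.        ,  0.        ,  0.        ,  0.        ]), 'hand_eye': array([[ 3.55448184e-04, -9.54323840e-01, -2.98773966e-01,
         8.06733558e-02],
       [ 9.99999912e-01,  2.73241352e-04,  3.16919906e-04,
        -4.65830884e-04],
       [-2.20806819e-04, -2.98774053e-01,  9.54323853e-01,
        -1.57659557e-01],
       [ 0.00000000e+00,  0.00000000e+00,  0.00000000e+00,
         1.00000000e+00]])}
```

View pics/top0.png

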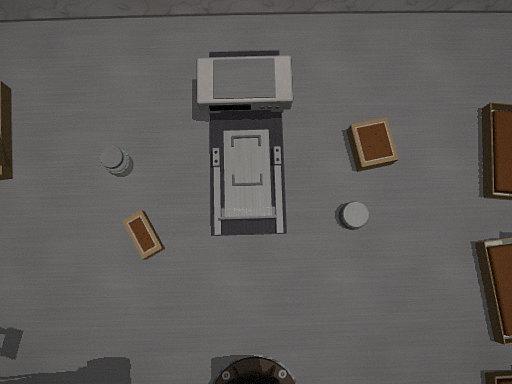

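View pics/side0.png

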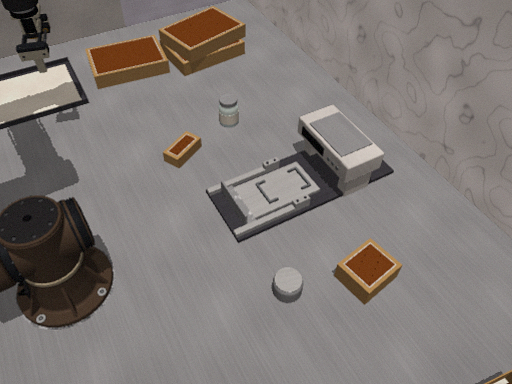

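The top view shows the gift box at about (143,235), the sealer at about (248,150) with its nose toward the image top, the tin at (354,215), the jar at (116,160) and the big box at (373,143). The side view agrees. Next I'll measure the box and zoom in on the slide.

```bash
cat > h.py <<'E'
import cv2,numpy as np
from station import arm
from scipy.spatial.transform import Rotation as Ro
def cam(n):
    p=arm.camera_params(n); K=np.array([[p['fx'],0,p['cx']],[0,p['fy'],p['cy']],[0,0,1]])
    if n=="wrist":
        s=arm.get_state(); T=np.eye(4); T[:3,:3]=Ro.from_euler('xyz',s['ee_rot']).as_matrix(); T[:3,3]=s['eef_pos']
        return K,p['D'],T@p['hand_eye']
    return K,p['D'],p['T']
def ray(c,px,z):
    K,D,T=c; u=cv2.undistortPoints(np.array(px,float).reshape(-1,1,2),K,D).reshape(-1,2)
    d=np.c_[u,np.ones(len(u))]@T[:3,:3].T; o=T[:3,3]
    return (o+d*((z-o[2])/d[:,2])[:,None])[:,:2]
def proj(c,P):
    K,D,T=c; Ti=np.linalg.inv(T); return cv2.projectPoints(np.array(P,float).reshape(-1,1,3),cv2.Rodrigues(Ti[:3,:3])[0],Ti[:3,3],K,D)[0].reshape(-1,2)
def rect(pts):
    (c,(w,h),a)=cv2.minAreaRect((np.array(pts)*1000).astype(np.float32))
    if w<h: w,h,a=h,w,a+90
    return np.array(c)/1000,w,h,a
E
python3 - <<'E'
from h import *
c=cam("top"); f=cv2.imread("pics/top0.png"); hsv=cv2.cvtColor(f,cv2.COLOR_BGR2HSV)
print(hsv[235,143],hsv[222,137],hsv[252,150])
for lab,m in (("kraft",hsv[:,:,1]>70),("window",(hsv[:,:,1]>160)&(hsv[:,:,2]<150))):
    m=m.astype(np.uint8)*255; m[:,:100]=0;m[:,430:]=0;m[300:]=0
    for k in cv2.findContours(m,0,1)[0]:
        if cv2.contourArea(k)>60: print(lab,k.reshape(-1,2).mean(0),rect(ray(c,k,0.04)))
cr=cv2.resize(f[40:245,185:305],None,fx=2.9,fy=2.9,interpolation=cv2.INTER_CUBIC); cv2.imwrite("pics/crop0.png",cr)
E
```

```text
[ 13 178  86] [ 11 176  84] [ 16 107 134]
kraft [142.88888889 234.65811966] (array([0.44820782, 0.29102087]), 123.97325897216797, 66.02813720703125, 28.975933074951172)
kraft [371.6402439  143.91463415] (array([ 0.68904749, -0.3471434 ]), 137.46514892578125, 124.4941177368164, 10.983938217163086)
kraft [233.72839506 107.0617284 ] (array([0.80543323, 0.03482285]), 82.78242492675781, 12.073680877685547, 88.7213134765625)
window [141.34666667 233.70666667] (array([0.44972354, 0.29508301]), 87.39494323730469, 32.31848907470703, 29.13426399230957)
window [374.33043478 141.35652174] (array([ 0.69555328, -0.3554884 ]), 95.94742584228516, 78.75482940673828, 10.421895027160645)
```

View pics/crop0.png

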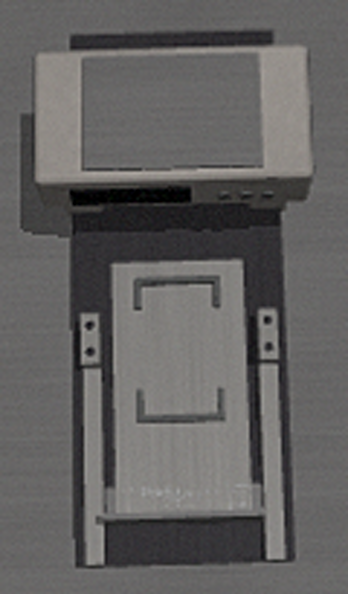

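The crop shows the slide pulled out. The push plate's top edge runs from (97,517) to (265,514) in crop pixels. The ribs' outer corners are about (135,279), (219,278), (137,420) and (224,418), and the cheek fronts are at row ~365. I'll convert these to positions.

```bash
python3 - <<'E'
from h import *
c=cam("top")
def P(pts,z): return ray(c,np.array(pts)/2.9+[185,40],z).round(4)
n=P([(135,278),(220,278),(137,421),(225,418)],.03)
print("ribs",n.tolist(),n.mean(0)); print("rib sizes",np.linalg.norm(n[0]-n[1]),np.linalg.norm(n[0]-n[2]))
a=(n[0]+n[1]-n[2]-n[3]);print("yaw deg",np.degrees(np.arctan2(a[1],a[0])))
print("plate top rear",P([(97,519),(265,516)],.062).tolist())
print("bed rear",P([(75,567),(297,560)],.012).tolist(),"bed far",P([(70,33),(273,33)],.012).tolist())
print("cheek front",P([(80,367),(102,367),(259,360),(279,360)],.045).tolist())
print("rail rear",P([(83,565),(104,565),(264,559),(285,558)],.027).tolist())
print("plate nose",P([(111,262),(242,260)],.022).tolist())
E
```

```text
ribs [[0.7231, 0.0476], [0.7212, -0.0356], [0.5802, 0.0476], [0.5813, -0.0368]] [0.65145 0.0057 ]
rib sizes 0.08322169188378711 0.14289999999999992
yaw deg 0.24312066041698266
plate top rear [[0.4827, 0.0842], [0.482, -0.0703]]
bed rear [[0.4431, 0.1097], [0.4449, -0.1025]] bed far [[0.9953, 0.1124], [0.9908, -0.0978]]
cheek front [[0.6309, 0.1006], [0.6304, 0.0796], [0.634, -0.0704], [0.6336, -0.0895]]
rail rear [[0.4436, 0.1006], [0.4432, 0.0808], [0.4454, -0.0701], [0.4459, -0.09]]
plate nose [[0.7427, 0.0715], [0.7419, -0.058]]
```

The sizes agree: ribs 83×143 mm, rails ±75 mm, bed 550 mm. The nest is at about (0.6515, 0.0057) and the push face at x≈0.482, with the sealer yaw near 0. Next I move above the box, about (0.449, 0.294) with yaw 0.507.

The manual's scale: shifts go in shares of 0.6 m and turns go in shares of 4 rad. Converting my numbers, 0.369 m is 0.615, 0.2845 m is 0.4742, -0.74 rad is -0.185.

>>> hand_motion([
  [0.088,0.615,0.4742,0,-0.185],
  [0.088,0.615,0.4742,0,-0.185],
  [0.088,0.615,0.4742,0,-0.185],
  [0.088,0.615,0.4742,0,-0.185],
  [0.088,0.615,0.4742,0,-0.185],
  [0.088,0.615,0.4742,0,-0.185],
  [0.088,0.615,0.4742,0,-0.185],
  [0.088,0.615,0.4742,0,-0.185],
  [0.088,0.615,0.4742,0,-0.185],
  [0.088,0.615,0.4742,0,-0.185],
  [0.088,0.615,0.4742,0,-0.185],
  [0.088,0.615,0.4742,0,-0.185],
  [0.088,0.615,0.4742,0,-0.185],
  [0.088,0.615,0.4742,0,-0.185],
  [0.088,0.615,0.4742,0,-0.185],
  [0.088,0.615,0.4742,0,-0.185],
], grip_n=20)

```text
refused: steps[0]: [0.088, 0.615, 0.4742, 0, -0.185] is not of type 'object' (schema: type "object"). Nothing was moved.
```

Wrong form. The message asks for a list of objects with named fields, so I'll send the same numbers that way.

>>> hand_motion([
  {"aperture": 0.088,"sx": 0.615,"sy": 0.4742,"spin": -0.185},
  {"aperture": 0.088,"sx": 0.615,"sy": 0.4742,"spin": -0.185},
  {"aperture": 0.088,"sx": 0.615,"sy": 0.4742,"spin": -0.185},
  {"aperture": 0.088,"sx": 0.615,"sy": 0.4742,"spin": -0.185},
  {"aperture": 0.088,"sx": 0.615,"sy": 0.4742,"spin": -0.185},
  {"aperture": 0.088,"sx": 0.615,"sy": 0.4742,"spin": -0.185},
  {"aperture": 0.088,"sx": 0.615,"sy": 0.4742,"spin": -0.185},
  {"aperture": 0.088,"sx": 0.615,"sy": 0.4742,"spin": -0.185},
  {"aperture": 0.088,"sx": 0.615,"sy": 0.4742,"spin": -0.185},
  {"aperture": 0.088,"sx": 0.615,"sy": 0.4742,"spin": -0.185},
  {"aperture": 0.088,"sx": 0.615,"sy": 0.4742,"spin": -0.185},
  {"aperture": 0.088,"sx": 0.615,"sy": 0.4742,"spin": -0.185},
  {"aperture": 0.088,"sx": 0.615,"sy": 0.4742,"spin": -0.185},
  {"aperture": 0.088,"sx": 0.615,"sy": 0.4742,"spin": -0.185},
  {"aperture": 0.088,"sx": 0.615,"sy": 0.4742,"spin": -0.185},
  {"aperture": 0.088,"sx": 0.615,"sy": 0.4742,"spin": -0.185},
], grip_n=20)

```text
t: 1.43
eef_pos: [0.4485, 0.2957, 0.2264]
ee_rot: [-3.142, 0.0, 0.509]
force: [-0.5, 0.3, -0.5]
width: 0.0876
gripper_force: 0.0
```

```bash
python3 - <<'E'
from h import *
c=cam("wrist"); f=arm.grab_frame("wrist")[:,:,::-1].copy(); cv2.imwrite("pics/w1.png",f)
hsv=cv2.cvtColor(f,cv2.COLOR_BGR2HSV); s=arm.get_state(); print(s['eef_pos'],s['ee_rot'])
for lab,m in (("kraft",hsv[:,:,1]>70),("window",(hsv[:,:,1]>150)&(hsv[:,:,2]<150))):
    for k in cv2.findContours(m.astype(np.uint8)*255,0,1)[0]:
        if cv2.contourArea(k)>500: print(lab,k.reshape(-1,2).mean(0),rect(ray(c,k,0.04)))
E
```

```text
[0.44848546 0.29579719 0.22647364] [-3.14153530e+00  1.42015839e-04  5.08860107e-01]
kraft [371.46644295 333.26342282] (array([0.32577869, 0.05025468]), 389.2442932128906, 31.3106689453125, 119.16957473754883)
kraft [424.38666667 284.41333333] (array([0.41620587, 0.03609298]), 86.64202880859375, 34.54500961303711, 42.65779495239258)
kraft [ 90.05298013 284.31788079] (array([0.2101346 , 0.40551407]), 87.17373657226562, 34.298030853271484, 14.316964149475098)
kraft [257.26433121 162.31528662] (array([0.44934711, 0.29707278]), 121.62854766845703, 59.9744758605957, 28.981077194213867)
window [372.07082631 333.22259696] (array([0.32625128, 0.04995062]), 387.3839416503906, 28.503067016601562, 119.05745506286621)
window [424.58783784 284.14189189] (array([0.4164791 , 0.03627179]), 84.40016174316406, 31.968368530273438, 45.32759475708008)
window [ 89.81756757 284.47972973] (array([0.21040921, 0.40550638]), 84.47527313232422, 31.838459014892578, 14.450279235839844)
window [257.14883721 164.45581395] (array([0.44814264, 0.29649176]), 89.30831909179688, 33.3502082824707, 28.480587005615234)
```

View pics/w1.png

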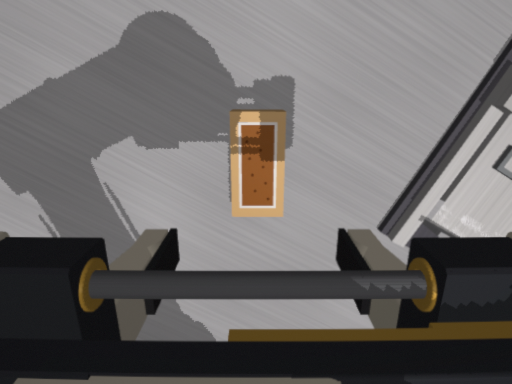

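The wrist view shows the box centred at pixel (257,162), between the fingers and aligned with them. That gives (0.4487, 0.2967) at 28.9°, and its 121×60 mm matches. I'll descend, grip and lift.

Scaled: 0.216 m is 0.36, -0.001 m is -0.0017.

>>> hand_motion([
  {"aperture": 0.088,"sx": 0.0008,"sy": -0.0017,"sz": 0.0667},
  {"aperture": 0.088,"sx": 0.0008,"sy": -0.0017,"sz": 0.1333},
  {"aperture": 0.088,"sx": 0.0008,"sy": -0.0017,"sz": 0.2},
  {"aperture": 0.088,"sx": 0.0008,"sy": -0.0017,"sz": 0.2667},
  {"aperture": 0.088,"sx": 0.0008,"sy": -0.0017,"sz": 0.3167},
  {"aperture": 0.088,"sx": 0.0008,"sy": -0.0017,"sz": 0.345},
  {"aperture": 0.088,"sx": 0.0008,"sy": -0.0017,"sz": 0.36},
  {"aperture": 0.088,"sx": 0.0008,"sy": -0.0017,"sz": 0.36},
  {"aperture": 0.04,"sx": 0.0008,"sy": -0.0017,"sz": 0.36},
  {"aperture": 0.04,"sx": 0.0008,"sy": -0.0017,"sz": 0.36},
  {"aperture": 0.04,"sx": 0.0008,"sy": -0.0017,"sz": 0.36},
  {"aperture": 0.04,"sx": 0.0008,"sy": -0.0017,"sz": 0.36},
  {"aperture": 0.04,"sx": 0.0008,"sy": -0.0017,"sz": 0.36},
  {"aperture": 0.04,"sx": 0.0008,"sy": -0.0017,"sz": 0.36},
], grip_n=20)

```text
t: 2.65
eef_pos: [0.4495, 0.2964, 0.0116]
ee_rot: [-3.141, -0.002, 0.507]
force: [-3.6, -0.3, 7.3]
width: 0.0597
gripper_force: 20.0
```

Scaled: 0.3522 m is 0.587, -0.13 m is -0.2167, 0.5 rad is 0.125.

>>> hand_motion([
  {"aperture": 0.04,"sz": -0.0667},
  {"aperture": 0.04,"sz": -0.1333},
  {"aperture": 0.04,"sz": -0.2},
  {"aperture": 0.04,"sx": 0.059,"sy": 0.587,"sz": -0.2167,"spin": 0.125},
  {"aperture": 0.04,"sx": 0.059,"sy": 0.587,"sz": -0.2167,"spin": 0.125},
  {"aperture": 0.04,"sx": 0.059,"sy": 0.587,"sz": -0.2167,"spin": 0.125},
  {"aperture": 0.04,"sx": 0.059,"sy": 0.587,"sz": -0.2167,"spin": 0.125},
  {"aperture": 0.04,"sx": 0.059,"sy": 0.587,"sz": -0.2167,"spin": 0.125},
  {"aperture": 0.04,"sx": 0.059,"sy": 0.587,"sz": -0.2167,"spin": 0.125},
  {"aperture": 0.04,"sx": 0.059,"sy": 0.587,"sz": -0.2167,"spin": 0.125},
  {"aperture": 0.04,"sx": 0.059,"sy": 0.587,"sz": -0.2167,"spin": 0.125},
  {"aperture": 0.04,"sx": 0.059,"sy": 0.587,"sz": -0.2167,"spin": 0.125},
  {"aperture": 0.04,"sx": 0.059,"sy": 0.587,"sz": -0.2167,"spin": 0.125},
  {"aperture": 0.04,"sx": 0.059,"sy": 0.587,"sz": -0.2167,"spin": 0.125},
  {"aperture": 0.04,"sx": 0.059,"sy": 0.587,"sz": -0.2167,"spin": 0.125},
])

```text
t: 3.9
eef_pos: [0.6503, 0.0051, 0.1398]
ee_rot: [-3.142, 0.002, 0.006]
force: [0.5, 0.7, -2.9]
width: 0.0599
gripper_force: 20.0
```

```bash
python3 - <<'E'
from h import *
for n in("wrist","top","side"):
    c=cam(n); f=arm.grab_frame(n)[:,:,::-1].copy(); 
    R=[(.651+a,.0057+b,.03) for a in(-.072,.072) for b in (-.042,.042)]
    print(n,proj(c,R).round(0).tolist())
    cv2.imwrite(f"pics/{n}2.png",f)
a=cv2.imread("pics/wrist2.png"); b=cv2.imread("pics/side2.png")
b=cv2.resize(b[120:280,190:400],(504,384),interpolation=cv2.INTER_CUBIC)
cv2.imwrite("pics/both2.png",cv2.resize(np.hstack([a,b]),None,fx=.78,fy=.78))
hsv=cv2.cvtColor(a,cv2.COLOR_BGR2HSV); m=(hsv[:,:,1]>70).astype(np.uint8)*255; m[270:]=0; c=cam("wrist")
for k in cv2.findContours(m,0,1)[0]:
    if cv2.contourArea(k)>500: print(rect(ray(c,k,arm.get_state()['eef_pos'][2]+.029)))
E
```

```text
wrist [[301.0, 258.0], [212.0, 257.0], [309.0, 101.0], [206.0, 100.0]]
top [[262.0, 185.0], [232.0, 186.0], [261.0, 135.0], [232.0, 136.0]]
side [[269.0, 202.0], [255.0, 183.0], [311.0, 184.0], [296.0, 166.0]]
(array([0.67384277, 0.00699907]), 42.82321548461914, 35.677696228027344, 0.4329610764980316)
(array([0.68327814, 0.00697352]), 61.72113037109375, 60.54309844970703, 0.5001633167266846)
```

View pics/wrist2.png

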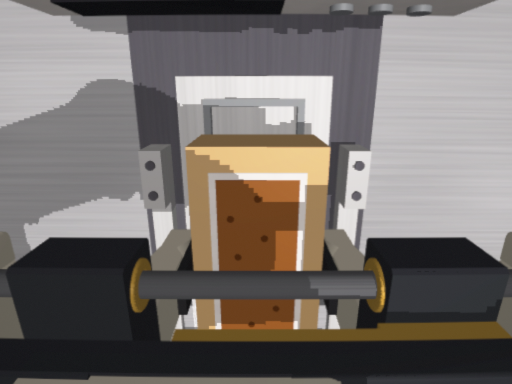

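The wrist view shows the nest's far rib with outer corners at (202,99) and (305,99), the plate nose at (177,77)–(331,77), and the box top's front edge at (189,147)–(327,147). I'll compute the remaining error.

```bash
python3 - <<'E'
from h import *
c=cam("wrist"); z=arm.get_state()['eef_pos'][2]
print("rib",ray(c,[(202,99),(305,99)],.03).round(4).tolist())
print("nose",ray(c,[(177,77),(331,77)],.022).round(4).tolist())
print("cheeks rear/front inner",ray(c,[(168,207),(343,207)],.045).round(4).tolist())
print("box top front",ray(c,[(189,147),(327,147)],z+.029).round(4).tolist())
print("box low front",ray(c,[(196,136),(319,136)],z-.011).round(4).tolist())
E
```

```text
rib [[0.7243, 0.0525], [0.725, -0.0317]]
nose [[0.7416, 0.0738], [0.7427, -0.0534]]
cheeks rear/front inner [[0.6356, 0.0828], [0.6369, -0.0667]]
box top front [[0.709, 0.0352], [0.7095, -0.0213]]
box low front [[0.708, 0.0397], [0.7085, -0.0256]]
```

Scaled: 0.103 m is 0.1717, 0.003 m is 0.005.

>>> hand_motion([
  {"aperture": 0.04,"sx": 0.005,"sy": -0.0042,"sz": 0.05},
  {"aperture": 0.04,"sx": 0.005,"sy": -0.0042,"sz": 0.1},
  {"aperture": 0.04,"sx": 0.005,"sy": -0.0042,"sz": 0.1417},
  {"aperture": 0.04,"sx": 0.005,"sy": -0.0042,"sz": 0.1633},
  {"aperture": 0.04,"sx": 0.005,"sy": -0.0042,"sz": 0.1717},
  {"aperture": 0.04,"sx": 0.005,"sy": -0.0042,"sz": 0.1717},
])

```text
t: 4.55
eef_pos: [0.6532, 0.0084, 0.0365]
ee_rot: [3.141, 0.002, 0.008]
force: [-0.0, 0.7, -3.0]
width: 0.0596
gripper_force: 20.0
```

The box bottom is at about 25 mm, below the rib tops, with no contact. It's inside the nest, so I'll lower it, release and rise.

Scaled: -0.15 m is -0.25, -0.03 m is -0.05.

>>> hand_motion([
  {"aperture": 0.04,"sz": 0.005},
  {"aperture": 0.04,"sz": 0.005},
  {"aperture": 0.08,"sz": 0.005},
  {"aperture": 0.08,"sz": 0.005},
  {"aperture": 0.08,"sz": 0.005},
  {"aperture": 0.08,"sz": 0.005},
  {"aperture": 0.08,"sz": -0.05},
  {"aperture": 0.08,"sz": -0.1167},
  {"aperture": 0.08,"sz": -0.1833},
  {"aperture": 0.08,"sz": -0.25},
  {"aperture": 0.08,"sz": -0.25},
  {"aperture": 0.08,"sz": -0.25},
])

```text
t: 5.55
eef_pos: [0.6558, 0.0081, 0.1915]
ee_rot: [-3.14, -0.007, 0.007]
force: [-1.0, -0.2, -1.5]
width: 0.0798
gripper_force: 0.0
```

```bash
python3 - <<'E'
from h import *
f=arm.grab_frame("wrist")[:,:,::-1]; cv2.imwrite("pics/w3.png",f)
c=cam("wrist"); hsv=cv2.cvtColor(f,cv2.COLOR_BGR2HSV); m=(hsv[:,:,1]>70).astype(np.uint8)*255
for k in cv2.findContours(m,0,1)[0]:
    if cv2.contourArea(k)>500: print(k.reshape(-1,2).mean(0),rect(ray(c,k,.062)))
E
```

```text
[363.92332268 333.25399361] (array([ 0.48243353, -0.11229414]), 337.8341979980469, 25.754114151000977, 90.48618742823601)
[411.10204082 284.3877551 ] (array([ 0.54217993, -0.15273537]), 71.07332611083984, 26.730276107788086, 14.326314926147461)
[103.16216216 284.50675676] (array([0.53955707, 0.16851378]), 71.02066040039062, 27.211223602294922, 167.69171142578125)
[257.17534247 177.99726027] (array([0.65355975, 0.00870063]), 119.31732940673828, 59.25075912475586, 0.4227813184261322)
```

View pics/w3.png

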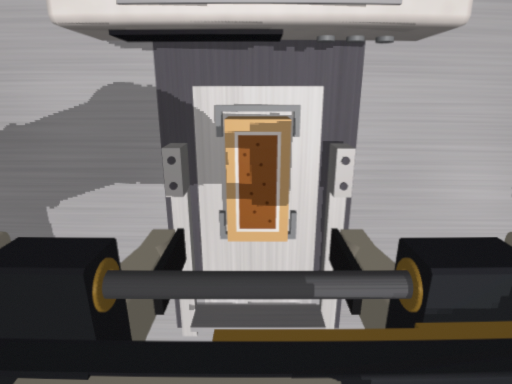

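The box lies in the nest: centre (257,178), midway between the ribs at columns 215–300, and 119×59 mm at its expected top height. Next I close the fingers and go behind the push plate on the centre line.

Scaled: -0.21 m is -0.35, -0.2 m is -0.3333.

>>> hand_motion([
  {"aperture": 0,"sx": -0.0667},
  {"aperture": 0,"sx": -0.1333},
  {"aperture": 0,"sx": -0.2},
  {"aperture": 0,"sx": -0.2667},
  {"aperture": 0,"sx": -0.3333},
  {"aperture": 0,"sx": -0.35},
  {"aperture": 0,"sx": -0.35,"sz": 0.0667},
  {"aperture": 0,"sx": -0.35,"sz": 0.1333},
  {"aperture": 0,"sx": -0.35,"sz": 0.2},
  {"aperture": 0,"sx": -0.35,"sz": 0.25},
  {"aperture": 0,"sx": -0.35,"sz": 0.2617},
  {"aperture": 0,"sx": -0.35,"sz": 0.2617},
  {"aperture": 0,"sx": -0.35,"sz": 0.2617},
])

```text
t: 6.68
eef_pos: [0.4443, 0.0062, 0.0309]
ee_rot: [3.141, 0.001, 0.008]
force: [1.2, 0.5, -0.2]
width: 0.0018
gripper_force: 0.0
```

```bash
python3 - <<'E'
from h import *
f=arm.grab_frame("side")[:,:,::-1]; cv2.imwrite("pics/s4.png",cv2.resize(f[110:290,180:410],None,fx=3,fy=3,interpolation=cv2.INTER_CUBIC))
s=arm.get_state();print(s['eef_pos'],s['ee_rot'])
E
```

```text
[0.44505822 0.00657804 0.03167812] [-3.14141523e+00 -1.14998896e-03  7.65729641e-03]
```

View pics/s4.png

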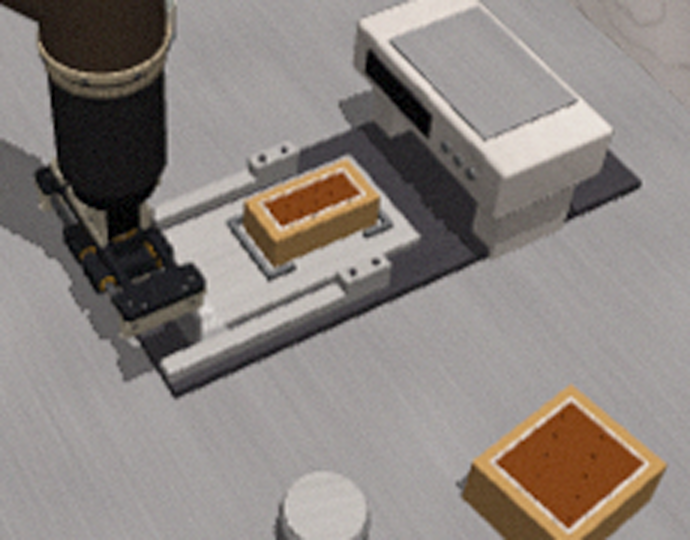

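The side view shows the box flat in the nest and the gripper behind the push plate. I'll start pushing gently.

Scaled: 0.06 m is 0.1, 0.056 m is 0.0933.

>>> hand_motion([
  {"aperture": 0,"sx": 0.0067},
  {"aperture": 0,"sx": 0.0133},
  {"aperture": 0,"sx": 0.02},
  {"aperture": 0,"sx": 0.0267},
  {"aperture": 0,"sx": 0.0333},
  {"aperture": 0,"sx": 0.04},
  {"aperture": 0,"sx": 0.0467},
  {"aperture": 0,"sx": 0.0533},
  {"aperture": 0,"sx": 0.06},
  {"aperture": 0,"sx": 0.0667},
  {"aperture": 0,"sx": 0.0733},
  {"aperture": 0,"sx": 0.08},
  {"aperture": 0,"sx": 0.0867},
  {"aperture": 0,"sx": 0.0933},
  {"aperture": 0,"sx": 0.1},
])

```text
t: 7.98
eef_pos: [0.5044, 0.0067, 0.0305]
ee_rot: [3.142, 0.0, 0.007]
force: [-2.3, 0.5, -0.9]
width: 0.0004
gripper_force: 1.2
```

```bash
python3 - <<'E'
from h import *
for i in range(1):
    f=arm.grab_frame("top")[:,:,::-1]; cv2.imwrite("pics/t5.png",f)
hsv=cv2.cvtColor(f,cv2.COLOR_BGR2HSV);c=cam("top")
m=((hsv[:,:,1]>160)&(hsv[:,:,2]<150)).astype(np.uint8)*255; m[:,:200]=0;m[:,300:]=0;m[200:]=0
for k in cv2.findContours(m,0,1)[0]:
    if cv2.contourArea(k)>50: print(rect(ray(c,k,.062)))
E
```

```text
(array([0.70003375, 0.00793906]), 63.09828186035156, 30.45219612121582, 178.77098846435547)
```

Force is −2.3 N and the slide is following straight. About 115 mm remain, so I continue to just short of home.

Scaled: 0.058 m is 0.0967, 0.053 m is 0.0883.

>>> hand_motion([
  {"aperture": 0,"sx": 0.01},
  {"aperture": 0,"sx": 0.02},
  {"aperture": 0,"sx": 0.03},
  {"aperture": 0,"sx": 0.04},
  {"aperture": 0,"sx": 0.05},
  {"aperture": 0,"sx": 0.06},
  {"aperture": 0,"sx": 0.07},
  {"aperture": 0,"sx": 0.08},
  {"aperture": 0,"sx": 0.0883},
  {"aperture": 0,"sx": 0.0967},
])

```text
t: 8.87
eef_pos: [0.5627, 0.0071, 0.0306]
ee_rot: [3.142, -0.0, 0.007]
force: [-2.8, -0.0, 1.3]
width: 0.0008
gripper_force: 1.6
```

>>> hand_motion([
  {"aperture": 0,"sx": 0.01},
  {"aperture": 0,"sx": 0.02},
  {"aperture": 0,"sx": 0.03},
  {"aperture": 0,"sx": 0.04},
  {"aperture": 0,"sx": 0.05},
  {"aperture": 0,"sx": 0.06},
  {"aperture": 0,"sx": 0.0667},
  {"aperture": 0,"sx": 0.0717},
  {"aperture": 0,"sx": 0.0733},
])

```text
t: 9.62
eef_pos: [0.6067, 0.0075, 0.0305]
ee_rot: [-3.142, -0.0, 0.007]
force: [-3.4, -1.0, 2.1]
width: 0.0006
gripper_force: 1.6
```

The force is steady at about 3 N. Now I creep to the backstop.

Scaled: 0.01 m is 0.0167, 0.009 m is 0.015.

>>> hand_motion([
  {"aperture": 0,"sx": 0.0033},
  {"aperture": 0,"sx": 0.0067},
  {"aperture": 0,"sx": 0.01},
  {"aperture": 0,"sx": 0.0133},
  {"aperture": 0,"sx": 0.015},
  {"aperture": 0,"sx": 0.0167},
  {"aperture": 0,"sx": 0.0167},
])

```text
t: 10.2
eef_pos: [0.6163, 0.0075, 0.0305]
ee_rot: [-3.142, -0.0, 0.007]
force: [-1.7, -0.6, -1.1]
width: 0.0004
gripper_force: 0.8
```

>>> hand_motion([
  {"aperture": 0,"sx": 0.0017},
  {"aperture": 0,"sx": 0.0033},
  {"aperture": 0,"sx": 0.005},
  {"aperture": 0,"sx": 0.005},
])

```text
t: 10.53
eef_pos: [0.6194, 0.0075, 0.0306]
ee_rot: [-3.142, -0.0, 0.007]
force: [-2.5, 0.1, -1.3]
width: 0.0006
gripper_force: 0.9
```

Scaled: 0.002 m is 0.0033, 0.001 m is 0.0017.

>>> hand_motion([
  {"aperture": 0,"sx": 0.0017},
  {"aperture": 0,"sx": 0.0033},
  {"aperture": 0,"sx": 0.0033},
])

```text
t: 10.78
eef_pos: [0.6214, 0.0076, 0.0306]
ee_rot: [3.142, -0.0, 0.007]
force: [-2.2, -1.2, -1.2]
width: 0.0002
gripper_force: 0.9
```

>>> hand_motion([
  {"aperture": 0,"sx": 0.0017},
  {"aperture": 0,"sx": 0.0025},
  {"aperture": 0,"sx": 0.0025},
])

```text
t: 11.03
eef_pos: [0.6228, 0.0075, 0.0306]
ee_rot: [-3.142, -0.0, 0.007]
force: [-2.1, 0.9, 0.3]
width: 0.0003
gripper_force: 1.0
```

Scaled: 0.0015 m is 0.0025, 0.001 m is 0.0017.

>>> hand_motion([
  {"aperture": 0,"sx": 0.0017},
  {"aperture": 0,"sx": 0.0025},
  {"aperture": 0,"sx": 0.0025},
])

```text
t: 11.28
eef_pos: [0.6239, 0.0075, 0.0306]
ee_rot: [3.142, 0.0, 0.007]
force: [-3.9, 1.0, 1.1]
width: 0.0007
gripper_force: 1.9
```

>>> hand_motion([
  {"aperture": 0,"sx": 0.0017},
  {"aperture": 0,"sx": 0.0025},
  {"aperture": 0,"sx": 0.0025},
])

```text
t: 11.53
eef_pos: [0.6239, 0.0074, 0.0302]
ee_rot: [3.141, 0.003, 0.007]
force: [-8.5, 1.2, 3.0]
width: 0.0003
gripper_force: 4.1
```

The TCP stopped at 0.624 and the force rose to 8.5 N, so the nose is at the backstop (face ≈0.635, matching the cheeks). I'll back off, rise and check.

Scaled: -0.18 m is -0.3, -0.03 m is -0.05.

>>> hand_motion([
  {"aperture": 0,"sx": -0.0167},
  {"aperture": 0,"sx": -0.05},
  {"aperture": 0,"sx": -0.1},
  {"aperture": 0,"sx": -0.15},
  {"aperture": 0,"sx": -0.15,"sz": -0.0667},
  {"aperture": 0,"sx": -0.2,"sz": -0.1333},
  {"aperture": 0,"sx": -0.25,"sz": -0.2},
  {"aperture": 0,"sx": -0.3,"sz": -0.2667},
  {"aperture": 0,"sx": -0.3,"sz": -0.2667},
  {"aperture": 0,"sx": -0.3,"sz": -0.2667},
])

```text
t: 12.37
eef_pos: [0.4462, 0.0069, 0.196]
ee_rot: [-3.138, -0.011, 0.008]
force: [-0.4, 0.3, -1.7]
width: 0.0006
gripper_force: 0.0
```

```bash
python3 - <<'E'
from h import *
c=cam("top"); f=arm.grab_frame("top")[:,:,::-1]
P=proj(c,[(.6335,.09,.045),(.6335,-.08,.045)]).round(0); print(P)
a=cv2.resize(f[80:250,180:310],(390,510),interpolation=cv2.INTER_CUBIC)
g=arm.grab_frame("side")[:,:,::-1]; b=cv2.resize(g[120:250,200:330],(400,400),interpolation=cv2.INTER_CUBIC)
o=np.zeros((510,790,3),np.uint8); o[:,:390]=a; o[:400,390:]=b; cv2.imwrite("pics/t6.png",o)
E
```

```text
[[216. 166.]
 [278. 164.]]
```

View pics/t6.png

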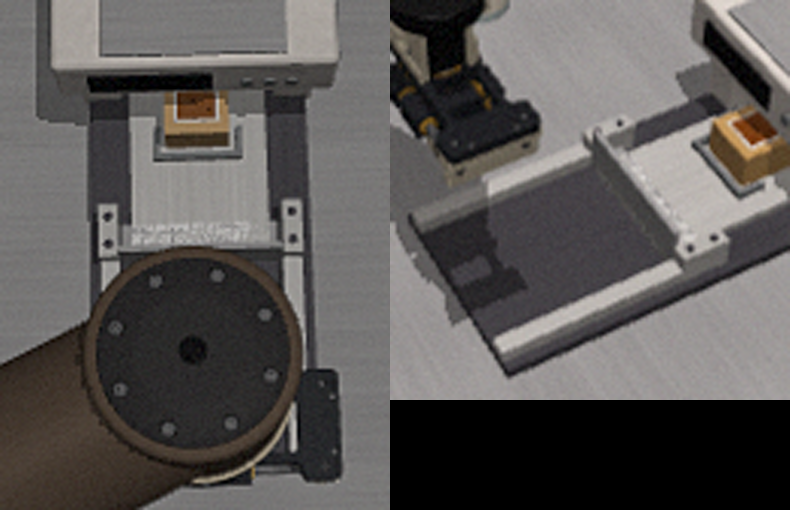

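The slide is straight with its push plate level with the cheek fronts (rows ~248–255). The box is flat between the ribs and the gripper is clear. I'm handing the job in.

```bash
python3 -c "
from station import arm
print(arm.job_done())"
```

```text
the job is handed in; nothing more can be done
None
```

The gift box is flat in the nest and released, the slide is pushed fully home against the backstop, and the job is handed in (about 12.5 s used; the hand-in call printed no verdict).

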